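# Clamp a freshly soled shoe in the sole press with its loose crank

### The arm

A 7-joint arm with a two-finger parallel gripper is mounted at the origin on the work surface. World frame = base frame: x ahead of the robot, y to its left, z up, the work surface at z = 0. Lengths are in m, angles in rad, forces in N, time in s.
With the tool pointing down it reaches from about 0.4 to 0.85 m from the base axis. Payload 10.4 kg.
Tool frame: the origin (TCP) lies midway between the tips of the shut fingers; the grasp point (between the pads) lies 19 mm behind it; z points along the fingers, y is the line along which they close (so a half turn about z gives the same grasp; the last joint's range is limited). The gripper opens to 87 mm and grips with 3 to 60 N. Pads are 19 mm wide; open, the fingers measure 117 mm over their backs; the gripper's body (75 mm by 190 mm) begins 51 mm behind the grasp point.
Start: joints at [-1.172, 0.332, -0.065, 1.46, 0.022, 1.35, -0.088], TCP at [0.256, 0.57, 0.223] pointing down, gripper open.
Joint ranges: [-2.6, 2.6], [-0.5, 2.12], [-1.47, 1.34], [0.16, 2.42], [-1.27, 4.41], [0.06, 2.06], [-2.6, 2.6]. Speed limits (rad/s): [2.22, 2.22, 2.79, 2.79, 3.14, 3.14, 3.14].

### API

Orientations are given as a unit quaternion [x, y, z, w].
In Python, from bench import r gives the robot as it stands.
- The arm moves only by the tool arm_command, never from a script. Its arguments are lists of equal length, an entry for each row: "xyz": the shift along the world's x, y, z in m, a list of three; "rot": the turn, a rotation vector about the world's x, y, z in rad, a list of three. In form: {"xyz": [[tx, ty, tz], ...], "rot": [[ax, ay, az], ...]}. A call has 1 to 20 rows; each row is the pose to reach, as a shift and turn from the pose commanded when the call began; what a row does not reach only later rows make up. A row lasts 1/12 s, in which the tool goes at most 41.7 mm and 7.16 degrees, less where a joint would pass 70% of its speed; a pose out of reach is approached as far as the arm can. A call with a gripper value outside its range is refused whole. "grip" is the opening, from 0 (shut) to 1 (fully open), set as the call begins (left out, the last holds). The fingers move at their own pace and stop on an object; "squeeze" is the grip in N (left out, the last holds). Time passes only in rows, so rows that repeat a pose let the fingers close. It gives the time, the measured TCP pose, the force, the opening and the grip force at its end, in the units of the state.
- r.read_state(): the state, without advancing time (a new reading comes with each control period).
- r.camera(name): name is "scene" or "top" or "wrist"; returns the picture (480x640x3 uint8, red, green, blue); there is no depth.
- r.camera_model(name): a dict with "fx", "fy", "cx", "cy" (pixels), "k1" (the pictures are not rectified: a ray, as slopes to the right and down, at radius r is drawn at 1 + k1 r^2 times it, then the intrinsics apply), "T" (4x4, takes a point from camera to world coordinates). Camera axes: x right, y up, looking along -z (the intrinsics and any distortion apply to the point x, -y, -z); pixel columns grow to the right and rows downward; lengths in m; the calibration is good to about 2 mm. A picture is of the moment at which its call begins: read the wrist's pose just before it. camera_model takes no time and is no camera call; for the wrist camera it gives the pose at the moment of the call.
- r.close_job(): hands the job in; it is judged then, once.
Trained networks look in the newest picture that a camera, given by its name, has taken for a name from the list of things; names that differ only in an ending like _2 or _b are one class to them, and where a whole thing is asked for, a point or a joint stands for the part that bears it (a point fixed in the world has none). Each returns a list of dicts, best first, with "conf" (0 to 1); they miss things now and then, are a little off and sometimes report something else, mostly with a low value. They report only what shows in the picture. A call takes as long as a camera call. They do not tell look-alikes from the thing itself.
- r.look_for(label, camera): "at" ([x, y, z] in m, in the coordinates of the camera as it stood for that picture, good to about 4 mm: the middle of the surface that is visible of it).
- r.spot_point(label, camera): "at" ([x, y, z] in m, in the coordinates of the camera as it stood for that picture, good to about 4 mm: a listed point, or the origin of a listed thing).
The state is a dict: "time": time; "joint_positions": joint angles; "joint_vel": joint speeds; "joint_torque": joint torques, N m; "ee_pos": TCP position; "eef_rot": TCP orientation; "ft_force": force on the tool from outside, world axes, zero at the start; "torque": the same for the moment, N m; "width": finger opening in m; "grip_force": force on a finger pad.
Only numpy, scipy, OpenCV 4.12 (cv2) and the standard library are available. Lean on these libraries where they do the work, as an engineer would, in place of code of your own. Each camera call takes 0.05 s, during which the arm holds its last target. There are 200 camera calls.

### The job

A freshly soled shoe on its last stands in the bench press. Take the loose crank off its stub, seat it gently and fully home on the press screw's square head, which is hidden down in the collar on top of the press and has to be found by feel, and then crank it clockwise until the rubber pad bears firmly on the top of the last: snug, not crushed. Leave the crank seated on the screw and let go of it, without disturbing the glue jar, the polish tin and the brush.

Things in the scene. Friction and masses are not known exactly. Their poses are not given: they have to be found in the camera images.
- crank: The loose steel crank, about 0.47 kg, upright, socket down; origin at the centre of the socket's rim, its lower end. z up its axis, x along the arm to the hand grip. From below: round socket body 43 mm across, 44 mm tall, with a square pocket open downwards (26.5 x 26.5 mm, 21 mm deep, flats facing x and y); flat arm 20 mm wide, 10 mm thick; on the axis above the arm a square hub.
- crank_hub (a point): Centre of the crank's plain square hub, 24 x 24 x 40 mm, on the axis above the arm: good for holding the crank on its axis. 74 mm above the socket's lower end, 20 mm above the arm's upper face. Axes as the crank's; the hub's flats face x and y.
- crank_grip (a point): Centre of the crank's hand grip: an upright wooden sleeve 24 mm in diameter, 52 mm tall, that spins freely on its pin 85 mm out from the crank's axis; the centre is 82 mm above the socket's lower end and 28 mm above the arm's upper face. Its x and y turn with the sleeve.
- stand: Parking stand (fixed): steel plate 90 x 90 x 12 mm, origin under its centre, with a round stub 18 mm across and 18 mm tall that stands loosely in the parked crank's socket. The crank lifts straight up off it.
- press: Sole press (fixed, cast frame); origin on the bench under the screw's axis, x to the shoe's toe, y along the crosshead. Base plate 270 x 260 mm, two 26 mm columns 200 mm apart, crosshead 256 x 72 mm, its top 192 mm above the bench; in its middle an upright round collar 68 mm across, up to 226 mm. A black shoe stands on the base.
- mouth (a point): Centre of the open mouth of the collar on top of the press, 226 mm above the bench, z up. Its bore is 45.4 mm, flared to 57 mm in the top 10 mm. A soft slit rubber lip that gives way freely hides the screw's square head down inside. Off angle, the crank's lower end comes to rest on the square head about 16 mm below the mouth, like on a hard step.
- seat (a point): Where the crank's lower end lies when fully home: on the collar's axis, 32 mm below the mouth. The screw's square head, 24 x 24 mm and greased, stands up from here to 16 mm below the mouth, with a round bevelled tip to 12 mm below. Its angle about the axis is unknown; the socket slips on within about 4 degrees of it, every 90 degrees; a little more off, it goes part way and binds until eased back.
- pad_face (a point): Centre of the under face of the press's pressure pad, a 92 x 52 mm steel plate faced with rubber below the crosshead, 7 to 13 mm above the last at the start. Turning the screw clockwise (seen from above) lowers it 8 mm a turn; the square head itself stays at its height. Thread friction of 0.3 N m (2 to 4 N at the hand grip) holds it where it is left.
- last_top (a point): Centre of the flat top of the plastic last in the shoe, 122 mm above the bench, straight under the pad (fixed). The pad comes down onto it and stops there; turned further, the screw winds up against the pad's rubber. The seated socket has about 6 degrees of play each way on the square head.
- screw (a joint): How far the screw has been wound up against the pad's rubber after the pad met the last, in rad of crank turn: 0 until they touch. The effort grows with it by 0.35 N m (4 N at the hand grip) for each radian, on top of the friction. About 0.5 to 0.9 is snug; released, it stays, or springs back to about 0.9.
- glue_jar_mid (a point): Bystander: closed amber glue jar, 68 mm across, 95 mm tall, standing; this is its centre.
- polish_tin_mid (a point): Bystander: flat polish tin, 79 mm across, 26 mm tall; this is its centre.
- brush_mid (a point): Bystander: wooden shoe brush 150 x 48 x 40 mm, bristles down; this is its centre.
Not all that is in view belongs to the job. What is shaped like the crank but pink or red is not meant.

How it is judged:
By the outcome, as a careful person would: the job done as asked, in the order asked, and still so for the second after the job is handed in, with the robot touching nothing.
It also fails if it takes over 72 s, if anything falls off the work surface, if the arm or the gripper's body presses on something with over 40 N, if the wrist force passes 120 N, or if a joint passes its speed limit or range.

## Working session

There is one attempt and no reset: what is moved stays moved. The work goes in short steps, Python scripts to look and compute and a tool call to move; the robot and the scene stay as the last step left them, time stands still between calls to the robot, and variables do not carry over. Pictures are saved under pics/ and viewed, at most 10 in all, crops included, and the job is handed in when it is done.

Besides the shell and the picture viewer there is one more tool, called after "Emit:" by a JSON object that holds its "op" and its "data". arm_command: Moves the arm, as the interface text tells. Its arguments: {"type":"object","properties":{"xyz":{"type":"array"},"rot":{"type":"array"},"grip":{"type":"number"},"squeeze":{"type":"number"}},"required":["xyz","rot"]}

```bash
mkdir -p pics; cat > h.py <<'E'
from bench import r
import numpy as np, cv2
def w(cam,p):
    T=np.array(r.camera_model(cam)["T"]); return (T@np.append(p,1))[:3]
def pix(cam,P):
    m=r.camera_model(cam);T=np.array(m["T"]);p=np.linalg.inv(T)@np.append(P,1)
    a=np.array([p[0],-p[1]])/-p[2];a=a*(1+m["k1"]*(a@a));return [m["fx"]*a[0]+m["cx"],m["fy"]*a[1]+m["cy"]]
def ray(cam,u,v,z):
    m=r.camera_model(cam);T=np.array(m["T"]);d=np.array([(u-m["cx"])/m["fx"],(v-m["cy"])/m["fy"]]);a=d.copy()
    for _ in range(20): a=d/(1+m["k1"]*(a@a))
    g=T[:3,:3]@np.array([a[0],-a[1],-1]);o=T[:3,3];return o+g*(z-o[2])/g[2]
def snap(cam,f): 
    im=r.camera(cam);cv2.imwrite("pics/"+f,im[:,:,::-1]);return im
E
python3 - <<'E'
from h import *
np.set_printoptions(precision=4,suppress=True)
s=r.read_state();print(s["time"],s["ee_pos"],s["eef_rot"],s["width"])
for c in("scene","top"):
    snap(c,c+"0.png")
    for l in("crank","crank_hub","crank_grip","stand","press","mouth","glue_jar_mid","polish_tin_mid","brush_mid"):
        for d in r.spot_point(l,c)[:3]: 
            P=w(c,d["at"]);print(c,l,round(d["conf"],2),P,np.round(pix(c,P)))
print(r.read_state()["time"])
E
```

```text
0.0 [0.2557 0.5699 0.2218] [ 0.2093  0.9778 -0.0007 -0.0001] 0.08672847730169998
scene crank 0.79 [ 0.334  -0.3407  0.0047] [316. 208.]
scene crank 0.64 [ 0.6246 -0.4262 -0.0025] [217. 225.]
scene crank 0.6 [ 0.5157 -0.2684  0.0075] [276. 234.]
scene crank_hub 0.91 [ 0.6214 -0.4276  0.0713] [215. 201.]
scene crank_hub 0.87 [ 0.3397 -0.1965  0.0725] [344. 207.]
scene crank_hub 0.74 [ 0.5226 -0.2692  0.0856] [273. 209.]
scene crank_grip 0.71 [ 0.3956 -0.2652  0.0809] [313. 200.]
scene crank_grip 0.62 [ 0.6548 -0.352   0.0786] [214. 213.]
scene crank_grip 0.58 [0.563  0.0938 0.1926] [347. 239.]
scene stand 0.87 [ 0.5184 -0.2719  0.0012] [275. 236.]
scene press 0.87 [ 0.5593  0.0891 -0.0039] [343. 315.]
scene mouth 0.68 [0.553  0.0916 0.2229] [351. 223.]
scene mouth 0.62 [0.4623 0.3781 0.0463] [487. 362.]
scene glue_jar_mid 0.76 [0.4594 0.3765 0.0446] [487. 362.]
scene polish_tin_mid 0.55 [ 0.7744 -0.23    0.0157] [191. 269.]
scene polish_tin_mid 0.23 [ 0.5184 -0.2679  0.0835] [274. 210.]
scene brush_mid 0.75 [0.6629 0.3988 0.016 ] [412. 441.]
scene brush_mid 0.39 [ 0.519 -0.271  0.01 ] 
[... 151 characters left out ...]
0.001 ] [483. 222.]
top crank_hub 0.98 [ 0.5156 -0.2696  0.0864] [424. 260.]
top crank_hub 0.94 [ 0.619  -0.4289  0.0741] [489. 220.]
top crank_hub 0.77 [ 0.3417 -0.2051  0.0733] [396. 332.]
top crank_grip 0.68 [ 0.6007 -0.2742  0.0942] [427. 224.]
top crank_grip 0.67 [ 0.3929 -0.2714  0.0799] [424. 311.]
top crank_grip 0.53 [ 0.6533 -0.3527  0.0801] [459. 205.]
top stand 0.82 [ 0.5207 -0.2713 -0.0024] [419. 260.]
top press 0.63 [ 0.5561  0.094  -0.0022] [276. 242.]
top mouth 0.19 [ 0.5575  0.0875 -0.003 ] [279. 241.]
top glue_jar_mid 0.63 [0.458  0.3795 0.0471] [157. 276.]
top polish_tin_mid 0.75 [ 0.7676 -0.2306  0.0137] [405. 163.]
top brush_mid 0.67 [0.6606 0.4021 0.0209] [155. 196.]
1.0
```

```bash
python3 - <<'E'
import cv2
a=cv2.imread("pics/top0.png")[140:380,130:530];b=cv2.imread("pics/scene0.png")[170:330,180:400]
cv2.imwrite("pics/c1.png",cv2.resize(a,(800,480),interpolation=cv2.INTER_CUBIC))
cv2.imwrite("pics/c2.png",cv2.resize(b,(800,582),interpolation=cv2.INTER_CUBIC))
E
```

```text
(no output)
```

View pics/c1.png

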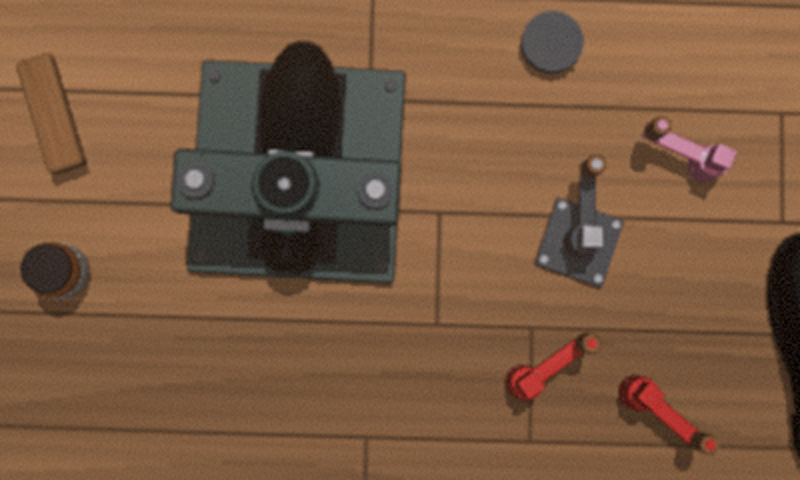

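View pics/c2.png

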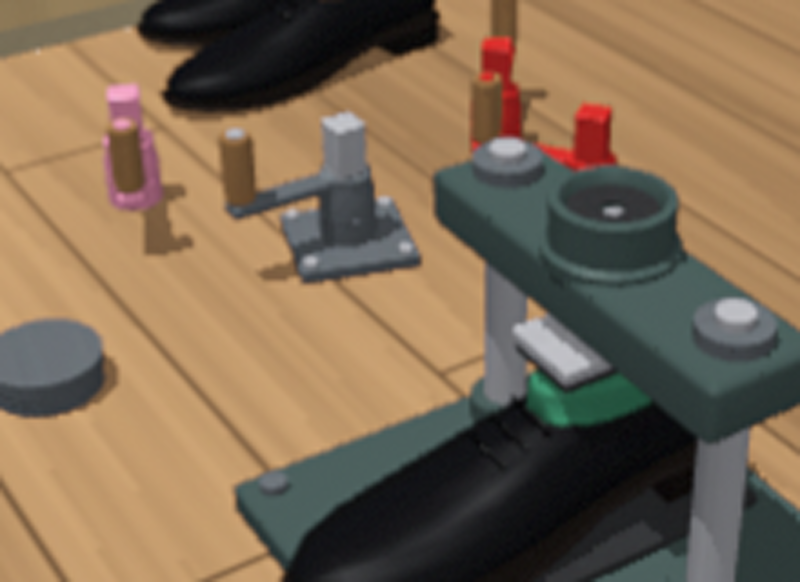

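Candidates in the top view are the pink crank (489,220), two red ones (≈394,332 and ≈450,335), and the grey steel crank on the bolted stand (426,259). Only the grey one matches: steel, parked on its stub, with a wooden sleeve, and both crops confirm it. Its arm points about +x and is turned about -3°. I'm setting out above it now.

Emit:
{"op": "arm_command", "data": {"xyz": [[0.2, -0.45, 0.09], [0.2, -0.45, 0.09], [0.2, -0.45, 0.09], [0.2, -0.45, 0.09], [0.2, -0.45, 0.09], [0.2, -0.45, 0.09], [0.2, -0.45, 0.09], [0.2, -0.45, 0.09], [0.2, -0.45, 0.09], [0.2, -0.45, 0.09], [0.2, -0.45, 0.09], [0.2, -0.45, 0.09], [0.26, -0.84, 0.05], [0.26, -0.84, 0.05], [0.26, -0.84, 0.05], [0.26, -0.84, 0.05], [0.26, -0.84, 0.05], [0.26, -0.84, 0.05], [0.26, -0.84, 0.05], [0.26, -0.84, 0.05]], "rot": [[0, 0, 0.1], [0, 0, 0.2], [0, 0, 0.3], [0, 0, 0.37], [0, 0, 0.37], [0, 0, 0.37], [0, 0, 0.37], [0, 0, 0.37], [0, 0, 0.37], [0, 0, 0.37], [0, 0, 0.37], [0, 0, 0.37], [0, 0, 0.37], [0, 0, 0.37], [0, 0, 0.37], [0, 0, 0.37], [0, 0, 0.37], [0, 0, 0.37], [0, 0, 0.37], [0, 0, 0.37]], "grip": 0.7}}

```text
time: 2.67
ee_pos: [0.5062, -0.209, 0.2793]
eef_rot: [0.026, 1.0, 0.0, 0.001]
ft_force: [0.7, 1.1, 0.0]
width: 0.0608
grip_force: 0.0
```

Emit:
{"op": "arm_command", "data": {"xyz": [[0.005, -0.03, -0.04], [0.01, -0.055, -0.075], [0.01, -0.055, -0.075], [0.01, -0.055, -0.075], [0.01, -0.055, -0.075]], "rot": [[0, 0, 0], [0, 0, 0], [0, 0, 0], [0, 0, 0], [0, 0, 0]]}}

```text
time: 3.08
ee_pos: [0.5163, -0.2615, 0.2044]
eef_rot: [0.026, 1.0, 0.0, -0.0]
ft_force: [-0.2, 0.7, -0.4]
width: 0.061
grip_force: 0.0
```

```bash
python3 - <<'E'
from h import *
np.set_printoptions(precision=4,suppress=True)
s=r.read_state();print(s["time"],s["ee_pos"],s["eef_rot"],s["joint_positions"])
snap("wrist","w1.png")
for l in("crank","crank_hub","crank_grip"):
    for d in r.spot_point(l,"wrist")[:2]:
        P=w("wrist",d["at"]);print(l,d["conf"],P,pix("wrist",P))
print(np.array(r.camera_model("wrist")["T"]))
E
```

```text
3.0833 [ 0.5163 -0.2615  0.2044] [ 0.0259  0.9997  0.0001 -0.0002] [-0.1877  0.2766  0.6959  1.6453 -0.1835  1.2868  2.0601]
crank 0.82 [ 0.6262 -0.4254  0.0033] [np.float64(163.86485500412203), np.float64(314.7970092300659)]
crank 0.58 [ 0.5231 -0.271   0.0165] [np.float64(306.39258663332026), np.float64(213.8847509018434)]
crank_hub 0.93 [ 0.5208 -0.2698  0.088 ] [np.float64(305.11495609622375), np.float64(233.9032512302465)]
crank_grip 0.95 [ 0.3943 -0.2671  0.0843] [np.float64(298.44634890073235), np.float64(48.88142656504297)]
crank_grip 0.89 [ 0.6079 -0.2668  0.0929] [np.float64(315.292769245181), np.float64(340.489588944854)]
[[ 0.049  -0.9536 -0.297   0.4367]
 [ 0.9988  0.0467  0.0148 -0.2565]
 [-0.0003 -0.2974  0.9548  0.3681]
 [ 0.      0.      0.      1.    ]]
```

View pics/w1.png

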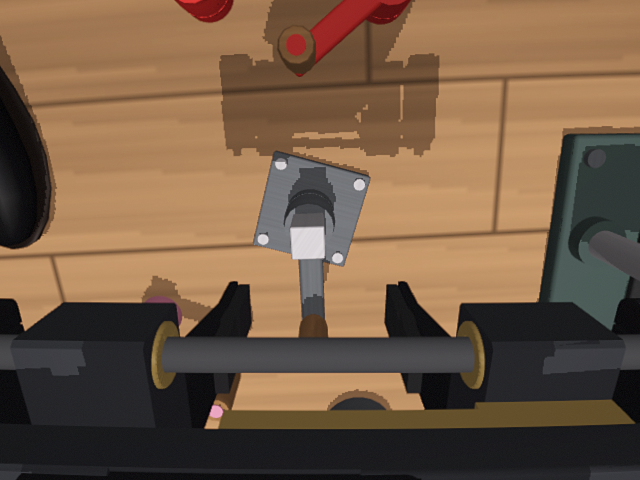

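The wrist view shows the light hub top at about (308,243), with the arm running down to the sleeve at about (314,325). The grey crank is centred on its plate.

```bash
python3 - <<'E'
from h import *
np.set_printoptions(precision=4,suppress=True)
im=cv2.imread("pics/w1.png");hs=im.astype(int);m=((hs.min(2)>175)).astype(np.uint8);m[:215]=0;m[265:]=0;m[:,:280]=0;m[:,335:]=0
c=max(cv2.findContours(m,0,1)[0],key=cv2.contourArea);print(cv2.minAreaRect(c))
b=cv2.boxPoints(cv2.minAreaRect(c));P=np.array([ray("wrist",*q,0.106) for q in b]);print(b,P,P.mean(0))
for i in range(4):
  d=P[(i+1)%4]-P[i];print(np.linalg.norm(d),np.degrees(np.arctan2(d[1],d[0])))
for uv in [(304.5,262),(323,262),(302,310),(325,310)]: print(ray("wrist",*uv,.066))
E
```

```text
((307.24725341796875, 242.697509765625), (31.37762451171875, 33.112064361572266), 86.98721313476562)
[[289.8895 227.9005]
 [322.9558 226.1602]
 [324.605  257.4945]
 [291.5387 259.2348]] [[ 0.5104 -0.2792  0.106 ]
 [ 0.5103 -0.2565  0.106 ]
 [ 0.5333 -0.2563  0.106 ]
 [ 0.5334 -0.2797  0.106 ]] [ 0.5218 -0.2679  0.106 ]
0.02278772399298377 90.3184820007342
0.022951548838795306 0.32423986580533537
0.023361327413403233 -89.59122002730203
0.022995463083403375 178.89495734939484
[ 0.5511 -0.2728  0.066 ]
[ 0.5518 -0.2578  0.066 ]
[ 0.5945 -0.2775  0.066 ]
[ 0.5954 -0.258   0.066 ]
```

Emit:
{"op": "arm_command", "data": {"xyz": [[0.005, -0.0065, -0.03], [0.005, -0.0065, -0.06], [0.005, -0.0065, -0.09], [0.005, -0.0065, -0.11], [0.005, -0.0065, -0.12], [0.005, -0.0065, -0.128], [0.005, -0.0065, -0.132], [0.005, -0.0065, -0.132]], "rot": [[0, 0, 0.05], [0, 0, 0.05], [0, 0, 0.05], [0, 0, 0.05], [0, 0, 0.05], [0, 0, 0.05], [0, 0, 0.05], [0, 0, 0.05]]}}

```text
time: 3.95
ee_pos: [0.5217, -0.2683, 0.0725]
eef_rot: [0.001, 1.0, 0.0, 0.0]
ft_force: [0.2, -0.2, 0.6]
width: 0.0609
grip_force: 0.0
```

Emit:
{"op": "arm_command", "data": {"xyz": [[0, 0, 0], [0, 0, 0], [0, 0, 0], [0, 0, 0], [0, 0, 0], [0, 0, 0]], "rot": [[0, 0, 0], [0, 0, 0], [0, 0, 0], [0, 0, 0], [0, 0, 0], [0, 0, 0]], "grip": 0.1, "squeeze": 30}}

```text
time: 4.45
ee_pos: [0.5213, -0.2685, 0.0722]
eef_rot: [0.001, 1.0, 0.0, 0.0]
ft_force: [-0.5, -0.5, -0.1]
width: 0.0287
grip_force: 0.0
```

Emit:
{"op": "arm_command", "data": {"xyz": [[0, 0, 0], [0, 0, 0], [0, 0, 0], [0, 0, 0.01], [0, 0, 0.03], [0, 0, 0.06], [0, 0, 0.1], [0, 0, 0.14], [0, 0, 0.18], [0, 0, 0.22], [0, 0, 0.24], [0, 0, 0.25], [0, 0, 0.25]], "rot": [[0, 0, 0], [0, 0, 0], [0, 0, 0], [0, 0, 0], [0, 0, 0], [0, 0, 0], [0, 0, 0], [0, 0, 0], [0, 0, 0], [0, 0, 0], [0, 0, 0], [0, 0, 0], [0, 0, 0]]}}

```text
time: 5.53
ee_pos: [0.5214, -0.2689, 0.3238]
eef_rot: [0.001, 1.0, -0.0, 0.001]
ft_force: [-0.4, 0.0, -4.5]
width: 0.0237
grip_force: 29.9
```

```bash
python3 - <<'E'
from h import *
np.set_printoptions(precision=4,suppress=True)
s=r.read_state();print(s["time"],s["ee_pos"],s["eef_rot"],s["joint_positions"],s["grip_force"])
r.camera("scene");r.camera("top")
for c in("scene","top"):
  for l in("mouth","press","pad_face","crank_hub","crank"):
    for d in r.spot_point(l,c)[:2]:
        P=w(c,d["at"]);print(c,l,d["conf"],P,np.round(pix(c,P)))
E
```

```text
5.5333 [ 0.5214 -0.2689  0.3238] [ 0.001   1.     -0.0003  0.0012] [-0.1813  0.2407  0.7153  1.4328 -0.1578  1.5239  2.0954] 29.938780576922
scene mouth 0.81 [0.5534 0.0944 0.2218] [351. 224.]
scene press 0.75 [ 0.5575  0.0892 -0.0034] [344. 315.]
scene crank_hub 0.69 [ 0.3407 -0.1975  0.0719] [343. 207.]
scene crank_hub 0.66 [ 0.6259 -0.4304  0.0746] [213. 200.]
scene crank 0.95 [ 0.626  -0.426  -0.0014] [216. 225.]
scene crank 0.82 [ 0.5174 -0.2672  0.2589] [272. 147.]
top mouth 0.83 [0.5553 0.0884 0.2273] [272. 232.]
top mouth 0.3 [0.557  0.0855 0.1316] [276. 236.]
top press 0.74 [ 0.5566  0.0872 -0.0014] [279. 242.]
top pad_face 0.62 [0.5567 0.0884 0.1284] [275. 236.]
top crank_hub 0.72 [ 0.3432 -0.2035  0.0732] [395. 331.]
top crank_hub 0.47 [ 0.3332 -0.3477  0.0708] [455. 337.]
top crank 0.67 [ 0.3442 -0.1984  0.0012] [389. 329.]
```

```bash
python3 - <<'E'
from h import *
np.set_printoptions(precision=4,suppress=True)
a=cv2.imread("pics/top0.png")[205:258,245:300];b=cv2.imread("pics/scene0.png")[205:262,322:380]
cv2.imwrite("pics/d.png",np.hstack([cv2.resize(x,(400,400),interpolation=cv2.INTER_CUBIC) for x in(a,b)]))
print(ray("top",272,232,.226),ray("top",272,231.5,.214))
E
```

```text
[0.5553 0.0885 0.226 ] [0.5578 0.0894 0.214 ]
```

View pics/d.png

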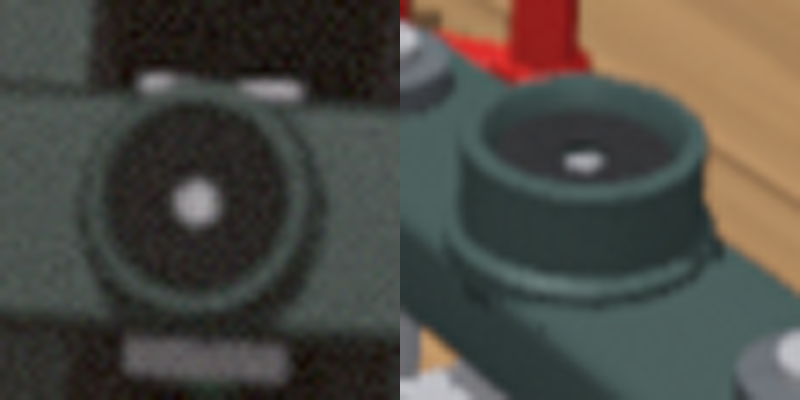

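Left crop (top camera): the collar's bore is centred at about (271.6,230.7). Right crop (scene camera): the rim is centred at about (348.4,224.6), and the bright spot is the screw's tip showing through the slit lip.

```bash
python3 - <<'E'
from h import *
np.set_printoptions(precision=4,suppress=True)
print(ray("top",271.6,230.7,.226),ray("top",272,231.7,.214),ray("scene",348.4,224.6,.226),ray("scene",322+183/6.9,205+158/7.02,.214))
E
```

```text
[0.5581 0.0895 0.226 ] [0.5573 0.0894 0.214 ] [0.5631 0.0975 0.226 ] [0.5564 0.0902 0.214 ]
```

Emit:
{"op": "arm_command", "data": {"xyz": [[0.03, 0.2, -0.01], [0.03, 0.2, -0.01], [0.03, 0.2, -0.01], [0.03, 0.2, -0.01], [0.03, 0.25, -0.01], [0.03, 0.3, -0.01], [0.03, 0.33, -0.01], [0.036, 0.345, -0.01], [0.036, 0.357, -0.01], [0.036, 0.357, -0.01], [0.036, 0.357, -0.01], [0.036, 0.357, -0.01], [0.036, 0.357, -0.01], [0.036, 0.357, -0.01]], "rot": [[0, 0, 0], [0, 0, 0], [0, 0, 0], [0, 0, 0], [0, 0, 0], [0, 0, 0], [0, 0, 0], [0, 0, 0], [0, 0, 0], [0, 0, 0], [0, 0, 0], [0, 0, 0], [0, 0, 0], [0, 0, 0]]}}

```text
time: 7.3
ee_pos: [0.5573, 0.0871, 0.3122]
eef_rot: [0.002, 1.0, 0.0, 0.0]
ft_force: [-0.0, -0.2, -3.1]
width: 0.0237
grip_force: 29.9
```

Emit:
{"op": "arm_command", "data": {"xyz": [[0, 0.0025, -0.01], [0, 0.0025, -0.02], [0, 0.0025, -0.026], [0, 0.0025, -0.029], [0, 0.0025, -0.031], [0, 0.0025, -0.031]], "rot": [[0, 0, 0], [0, 0, 0], [0, 0, 0], [0, 0, 0], [0, 0, 0], [0, 0, 0]]}}

```text
time: 7.8
ee_pos: [0.557, 0.0909, 0.2805]
eef_rot: [0.001, 1.0, -0.0, -0.0]
ft_force: [0.1, 0.4, -4.2]
width: 0.0237
grip_force: 29.9
```

Emit:
{"op": "arm_command", "data": {"xyz": [[0, 0, -0.002], [0, 0, -0.004], [0, 0, -0.006], [0, 0, -0.008], [0, 0, -0.008]], "rot": [[0, 0, 0], [0, 0, 0], [0, 0, 0], [0, 0, 0], [0, 0, 0]]}}

```text
time: 8.22
ee_pos: [0.5581, 0.091, 0.2734]
eef_rot: [0.001, 1.0, 0.0, 0.001]
ft_force: [4.8, 0.8, -3.6]
width: 0.0237
grip_force: 29.9
```

Emit:
{"op": "arm_command", "data": {"xyz": [[0.001, 0, 0], [0.0012, 0, -0.001], [0.0012, 0, -0.002], [0.0012, 0, -0.003], [0.0012, 0, -0.003]], "rot": [[0, 0, 0], [0, 0, 0], [0, 0, 0], [0, 0, 0], [0, 0, 0]]}}

```text
time: 8.63
ee_pos: [0.5586, 0.091, 0.2699]
eef_rot: [0.001, 1.0, 0.0, 0.0]
ft_force: [4.2, 0.5, -2.5]
width: 0.0237
grip_force: 30.0
```

Emit:
{"op": "arm_command", "data": {"xyz": [[0.001, 0, 0], [0.0015, 0, -0.0005], [0.0015, 0, -0.001], [0.0015, 0, -0.0015], [0.0015, 0, -0.0015]], "rot": [[0, 0, 0], [0, 0, 0], [0, 0, 0], [0, 0, 0], [0, 0, 0]]}}

```text
time: 9.05
ee_pos: [0.5598, 0.0909, 0.2681]
eef_rot: [0.001, 1.0, -0.0, -0.0]
ft_force: [2.1, 0.2, -3.7]
width: 0.0242
grip_force: 30.0
```

Emit:
{"op": "arm_command", "data": {"xyz": [[0.0006, 0, 0], [0.0006, 0, -0.0005], [0.0006, 0, -0.001], [0.0006, 0, -0.0015], [0.0006, 0, -0.0015]], "rot": [[0, 0, 0], [0, 0, 0], [0, 0, 0], [0, 0, 0], [0, 0, 0]]}}

```text
time: 9.47
ee_pos: [0.5602, 0.091, 0.2666]
eef_rot: [0.001, 1.0, -0.0, -0.0]
ft_force: [1.0, -0.3, -3.5]
width: 0.0241
grip_force: 30.0
```

Emit:
{"op": "arm_command", "data": {"xyz": [[0, 0, -0.0005], [0, 0, -0.001], [0, 0, -0.0015], [0, 0, -0.002], [0, 0, -0.002]], "rot": [[0, 0, 0], [0, 0, 0], [0, 0, 0], [0, 0, 0], [0, 0, 0]]}}

```text
time: 9.88
ee_pos: [0.5604, 0.091, 0.2648]
eef_rot: [0.001, 1.0, 0.0, -0.0]
ft_force: [0.2, 1.1, -4.3]
width: 0.0237
grip_force: 30.0
```

```bash
python3 - <<'E'
from h import *
np.set_printoptions(precision=4,suppress=True)
s=r.read_state();print(s["time"],s["ee_pos"],s["ft_force"],s["torque"],s["joint_positions"])
r.camera("scene")
cv2.imwrite("pics/e.png",cv2.resize(r.camera("scene")[120:280,260:460,::-1],(750,600),interpolation=cv2.INTER_CUBIC))
for l in("crank_hub","crank_grip","crank"):
    for d in r.spot_point(l,"scene")[:4]: print(l,d["conf"],w("scene",d["at"]))
E
```

```text
9.8833 [0.5604 0.091  0.2648] [ 0.2364  1.1114 -4.3292] [-0.0146 -0.0279  0.0267] [-0.6426  0.1884  0.4655  1.5752 -0.0855  1.3985  1.3995]
crank_hub 0.87 [0.5559 0.0908 0.2797]
crank_hub 0.82 [ 0.3332 -0.3458  0.0677]
crank_hub 0.79 [ 0.6248 -0.4311  0.0735]
crank_grip 0.73 [0.6413 0.0922 0.2824]
crank_grip 0.73 [ 0.5571  0.0886 -0.0058]
crank_grip 0.68 [ 0.2785 -0.406   0.0756]
crank_grip 0.58 [ 0.6579 -0.3512  0.0774]
crank 0.96 [ 0.622  -0.4264 -0.0036]
crank 0.65 [ 0.3336 -0.3436  0.001 ]
crank 0.56 [0.5556 0.091  0.2047]
crank 0.51 [0.559  0.0872 0.277 ]
```

View pics/e.png

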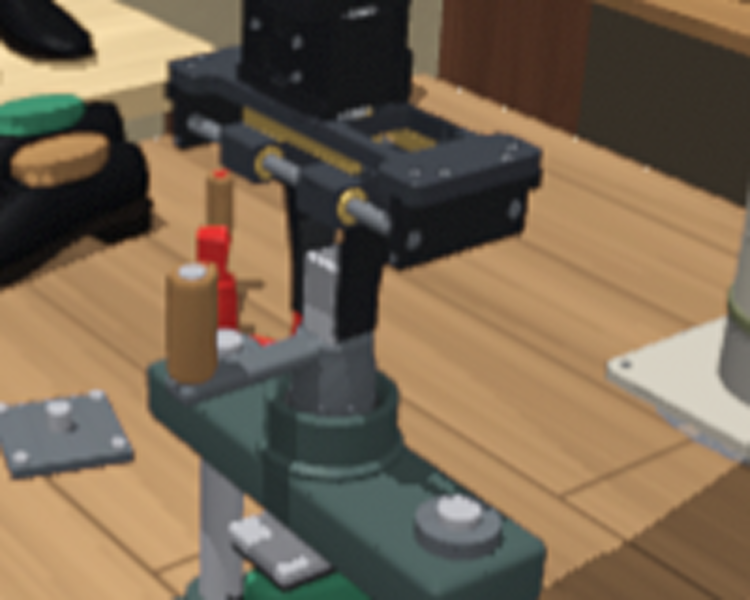

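The crank hangs in the collar in its grip, with the socket about 21 mm down and no step felt. It seems to be on the square already. I'll keep easing it down.

Emit:
{"op": "arm_command", "data": {"xyz": [[0, 0, -0.0005], [0, 0, -0.001], [0, 0, -0.0015], [0, 0, -0.002], [0, 0, -0.0025], [0, 0, -0.003], [0, 0, -0.003]], "rot": [[0, 0, 0], [0, 0, 0], [0, 0, 0], [0, 0, 0], [0, 0, 0], [0, 0, 0], [0, 0, 0]]}}

```text
time: 10.72
ee_pos: [0.5604, 0.091, 0.2618]
eef_rot: [0.001, 1.0, 0.0, -0.0]
ft_force: [-0.9, 0.4, -3.9]
width: 0.0238
grip_force: 30.0
```

Emit:
{"op": "arm_command", "data": {"xyz": [[0, 0, -0.001], [0, 0, -0.002], [0, 0, -0.003], [0, 0, -0.004], [0, 0, -0.005], [0, 0, -0.005]], "rot": [[0, 0, 0], [0, 0, 0], [0, 0, 0], [0, 0, 0], [0, 0, 0], [0, 0, 0]]}}

```text
time: 11.22
ee_pos: [0.5604, 0.091, 0.2567]
eef_rot: [0.001, 1.0, 0.0, -0.0]
ft_force: [-0.5, 0.3, -3.7]
width: 0.0235
grip_force: 30.0
```

Emit:
{"op": "arm_command", "data": {"xyz": [[0, 0, -0.0005], [0, 0, -0.001], [0, 0, -0.0015], [0, 0, -0.002], [0, 0, -0.002]], "rot": [[0, 0, 0], [0, 0, 0], [0, 0, 0], [0, 0, 0], [0, 0, 0]]}}

```text
time: 11.63
ee_pos: [0.5605, 0.091, 0.2549]
eef_rot: [0.001, 1.0, 0.0, -0.0]
ft_force: [-0.3, 0.4, -4.2]
width: 0.0239
grip_force: 30.0
```

Emit:
{"op": "arm_command", "data": {"xyz": [[0, 0, -0.0005], [0, 0, -0.001], [0, 0, -0.0015], [0, 0, -0.0015]], "rot": [[0, 0, 0], [0, 0, 0], [0, 0, 0], [0, 0, 0]]}}

```text
time: 11.97
ee_pos: [0.5606, 0.091, 0.254]
eef_rot: [0.001, 1.0, 0.0, 0.0]
ft_force: [-1.6, -0.5, 1.7]
width: 0.024
grip_force: 30.0
```

Upward contact appeared at TCP z 0.254, 32 mm below the mouth, so the crank is home. Its yaw of 0° happened to match the head. Next I release the hub and go over the hand grip at (0.6455, 0.091).

Emit:
{"op": "arm_command", "data": {"xyz": [[0, 0, 0.001], [0, 0, 0.001], [0, 0, 0.001], [0, 0, 0.001], [0, 0, 0.02], [0, 0, 0.045], [0, 0, 0.07], [0.03, 0, 0.075], [0.06, 0, 0.075], [0.08, 0, 0.075], [0.085, 0, 0.075], [0.085, 0, 0.075]], "rot": [[0, 0, 0], [0, 0, 0], [0, 0, 0], [0, 0, 0], [0, 0, 0], [0, 0, 0], [0, 0, 0], [0, 0, 0], [0, 0, 0], [0, 0, 0], [0, 0, 0], [0, 0, 0]], "grip": 0.6}}

```text
time: 12.97
ee_pos: [0.6462, 0.0908, 0.3273]
eef_rot: [0.001, 1.0, -0.001, -0.001]
ft_force: [0.0, 0.4, 0.3]
width: 0.052
grip_force: 0.0
```

```bash
python3 - <<'E'
from h import *
np.set_printoptions(precision=4,suppress=True)
s=r.read_state();print(s["time"],s["ee_pos"],s["ft_force"],s["joint_positions"])
im=snap("wrist","w2.png")
for l in("crank_hub","crank_grip","crank"):
    for d in r.spot_point(l,"wrist")[:2]: P=w("wrist",d["at"]);print(l,d["conf"],P,pix("wrist",P))
print(pix("wrist",[.5605,.091,.288]),pix("wrist",[.6455,.091,.302]))
E
```

```text
12.9667 [0.6462 0.0908 0.3273] [0.0365 0.3951 0.2833] [-0.5522  0.3897  0.4953  1.2204 -0.1804  1.5758  1.4789]
crank_hub 0.63 [0.5551 0.0889 0.2659] [np.float64(313.10588929335347), np.float64(97.17703132504636)]
crank_grip 0.96 [0.6432 0.0947 0.2751] [np.float64(323.4148853468089), np.float64(256.8851730672536)]
crank_grip 0.17 [0.5615 0.0912 0.1956] [np.float64(317.2781483257622), np.float64(111.1886824474883)]
crank 0.59 [0.5556 0.0906 0.1954] [np.float64(316.29299715520625), np.float64(102.62244421279269)]
[np.float64(316.5930165974008), np.float64(107.08516052316631)] [np.float64(316.8059036063381), np.float64(278.7658290023735)]
```

View pics/w2.png

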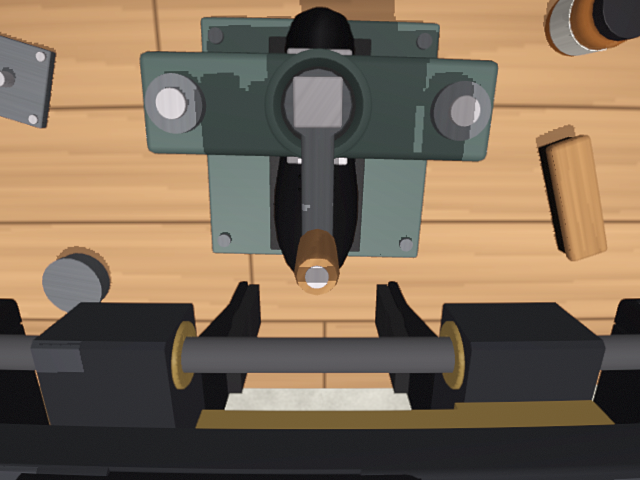

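The wrist view shows the hub top at (318,102) centred in the collar, with the arm straight towards the sleeve at (317,277). The crank is seated at about 0° yaw, so I descend on the sleeve.

Emit:
{"op": "arm_command", "data": {"xyz": [[-0.0015, 0, -0.02], [-0.0015, 0, -0.04], [-0.0015, 0, -0.06], [-0.0015, 0, -0.068], [-0.0015, 0, -0.068]], "rot": [[0, 0, 0], [0, 0, 0], [0, 0, 0], [0, 0, 0], [0, 0, 0]]}}

```text
time: 13.58
ee_pos: [0.6426, 0.0913, 0.2591]
eef_rot: [0.001, 1.0, 0.0, -0.001]
ft_force: [0.6, -0.3, -0.6]
width: 0.0523
grip_force: 0.0
```

Emit:
{"op": "arm_command", "data": {"xyz": [[0, 0, 0], [0, 0, 0], [0, 0, 0], [0, 0, 0], [0, 0, 0], [0, 0, 0], [0, 0, 0]], "rot": [[0, 0, 0], [0, 0, 0], [0, 0, 0], [0, 0, 0], [0, 0, 0], [0, 0, 0], [0, 0, 0]], "grip": 0.1, "squeeze": 20}}

```text
time: 14.17
ee_pos: [0.6443, 0.091, 0.2609]
eef_rot: [0.001, 1.0, 0.0, 0.0]
ft_force: [0.7, -0.6, 0.8]
width: 0.0236
grip_force: 20.0
```

Emit:
{"op": "arm_command", "data": {"xyz": [[-0.001, -0.0133, 0], [-0.0042, -0.0263, 0], [-0.0093, -0.0386, 0], [-0.0162, -0.05, 0], [-0.0249, -0.0601, 0], [-0.035, -0.0688, 0], [-0.0464, -0.0757, 0], [-0.0587, -0.0808, 0], [-0.0717, -0.084, 0], [-0.085, -0.085, 0]], "rot": [[0, 0, 0], [0, 0, 0], [0, 0, 0], [0, 0, 0], [0, 0, 0], [0, 0, 0], [0, 0, 0], [0, 0, 0], [0, 0, 0], [0, 0, 0]]}}

```text
time: 15.0
ee_pos: [0.5583, 0.0052, 0.2606]
eef_rot: [0.001, 1.0, 0.001, 0.001]
ft_force: [4.7, 5.9, -0.0]
width: 0.0234
grip_force: 20.0
```

```bash
python3 - <<'E'
from h import *
np.set_printoptions(precision=4,suppress=True)
s=r.read_state();print(s["time"],s["ee_pos"],s["ft_force"],s["torque"],s["width"],s["joint_positions"])
c=np.array([.5595,.091]);d=s["ee_pos"][:2]-c;print(np.hypot(*d),np.degrees(np.arctan2(-d[1],d[0])))
E
```

```text
15.0 [0.5583 0.0052 0.2606] [ 4.6808  5.863  -0.0338] [ 1.3607 -1.2108 -0.0373] 0.023402409386570903 [-0.5432  0.168   0.5162  1.6096 -0.0852  1.3848  1.551 ]
0.08576536528259136 90.77409025079311
```

Emit:
{"op": "arm_command", "data": {"xyz": [[-0.0133, 0.002, 0], [-0.0263, 0.0052, 0], [-0.0386, 0.0103, 0], [-0.05, 0.0172, 0], [-0.0601, 0.0259, 0], [-0.0688, 0.036, 0], [-0.0757, 0.0474, 0], [-0.0808, 0.0597, 0], [-0.084, 0.0727, 0], [-0.085, 0.086, 0], [-0.084, 0.0993, 0], [-0.0808, 0.1123, 0], [-0.0757, 0.1246, 0], [-0.0688, 0.136, 0], [-0.0601, 0.1461, 0], [-0.05, 0.1548, 0], [-0.0386, 0.1617, 0], [-0.0263, 0.1668, 0], [-0.0133, 0.17, 0], [0, 0.171, 0]], "rot": [[0, 0, 0], [0, 0, 0], [0, 0, 0], [0, 0, 0], [0, 0, 0], [0, 0, 0], [0, 0, 0], [0, 0, 0], [0, 0, 0], [0, 0, 0], [0, 0, 0], [0, 0, 0], [0, 0, 0], [0, 0, 0], [0, 0, 0], [0, 0, 0], [0, 0, 0], [0, 0, 0], [0, 0, 0], [0, 0, 0]]}}

```text
time: 16.67
ee_pos: [0.5591, 0.1774, 0.2599]
eef_rot: [0.001, 1.0, -0.0, -0.001]
ft_force: [-5.6, -3.6, 3.5]
width: 0.0235
grip_force: 20.0
```

```bash
cat > st.py <<'E'
from h import *
np.set_printoptions(precision=4,suppress=True)
s=r.read_state();f=np.array(s["ft_force"]);print(s["time"],s["ee_pos"],f,s["width"],s["joint_positions"][6])
c=np.array([.5595,.0915]);d=np.array(s["ee_pos"][:2])-c;R=np.hypot(*d);u=d/R;t=np.array([u[1],-u[0]])
print("R",R,"th",np.degrees(np.arctan2(-d[1],d[0]))%360,"Fr",f[:2]@u,"Ft resist",-f[:2]@t)
E
python3 st.py
```

```text
16.6667 [0.5591 0.1774 0.2599] [-5.5546 -3.6155  3.5209] 0.023511028535614494 1.2531780759521416
R 0.08594734328876331 th 269.7649552491441 Fr -3.5926407601654913 Ft resist 5.569387954977286
```

Emit:
{"op": "arm_command", "data": {"xyz": [[0.0044, -0.0005, 0], [0.0089, -0.001, 0], [0.0133, -0.0015, 0], [0.0177, -0.0024, 0], [0.022, -0.0034, 0], [0.0263, -0.0047, 0], [0.0305, -0.0061, 0], [0.0346, -0.0078, 0], [0.0386, -0.0098, 0], [0.0425, -0.0119, 0]], "rot": [[0, 0, 0], [0, 0, 0], [0, 0, 0], [0, 0, 0], [0, 0, 0], [0, 0, 0], [0, 0, 0], [0, 0, 0], [0, 0, 0], [0, 0, 0]]}}

```text
time: 17.5
ee_pos: [0.6011, 0.1666, 0.2599]
eef_rot: [0.0, 1.0, 0.001, -0.001]
ft_force: [-4.5, 1.5, 3.5]
width: 0.0239
grip_force: 20.0
```

```bash
python3 st.py
```

```text
17.5 [0.6011 0.1666 0.2599] [-4.4525  1.4809  3.5439] 0.023872895638226616 1.318324420691283
R 0.0858373747219473 th 298.98598589156046 Fr -0.8622941812874494 Ft resist 4.612408115080919
```

Emit:
{"op": "arm_command", "data": {"xyz": [[0.0038, -0.0023, 0], [0.0075, -0.0048, 0], [0.011, -0.0076, 0], [0.0144, -0.0104, 0], [0.0176, -0.0135, 0], [0.0207, -0.0167, 0], [0.0236, -0.0201, 0], [0.0263, -0.0236, 0], [0.0288, -0.0273, 0], [0.0311, -0.0311, 0]], "rot": [[0, 0, 0], [0, 0, 0], [0, 0, 0], [0, 0, 0], [0, 0, 0], [0, 0, 0], [0, 0, 0], [0, 0, 0], [0, 0, 0], [0, 0, 0]]}}

```text
time: 18.33
ee_pos: [0.6327, 0.1361, 0.2601]
eef_rot: [-0.0, 1.0, 0.001, -0.0]
ft_force: [-1.6, 4.8, 2.9]
width: 0.0235
grip_force: 20.0
```

```bash
python3 st.py
```

```text
18.3333 [0.6327 0.1361 0.2601] [-1.578   4.8114  2.9016] 0.02354340803360598 1.3937874115742155
R 0.08571968730287235 th 328.6818082151198 Fr 1.152843639572254 Ft resist 4.930581360966342
```

Emit:
{"op": "arm_command", "data": {"xyz": [[0.0021, -0.0039, 0], [0.004, -0.0079, 0], [0.0057, -0.012, 0], [0.0072, -0.0162, 0], [0.0085, -0.0205, 0], [0.0095, -0.0248, 0], [0.0103, -0.0292, 0], [0.0109, -0.0336, 0], [0.0113, -0.0381, 0], [0.0114, -0.0425, 0]], "rot": [[0, 0, 0], [0, 0, 0], [0, 0, 0], [0, 0, 0], [0, 0, 0], [0, 0, 0], [0, 0, 0], [0, 0, 0], [0, 0, 0], [0, 0, 0]]}}

```text
time: 19.17
ee_pos: [0.6447, 0.0911, 0.2607]
eef_rot: [0.001, 1.0, 0.0, 0.001]
ft_force: [2.5, 4.0, 2.3]
width: 0.0234
grip_force: 20.0
```

```bash
python3 st.py
```

```text
19.1667 [0.6447 0.0911 0.2607] [2.519  3.9569 2.3144] 0.023385572533802412 1.4680424835651145
R 0.08515786512086157 th 0.2975457109413649 Fr 2.4984150670660976 Ft resist 3.9699664744605982
```

Emit:
{"op": "arm_command", "data": {"xyz": [[0.0004, -0.0044, 0], [0, -0.0089, 0], [-0.0005, -0.0133, 0], [-0.0014, -0.0177, 0], [-0.0024, -0.022, 0], [-0.0037, -0.0263, 0], [-0.0051, -0.0305, 0], [-0.0068, -0.0346, 0], [-0.0088, -0.0386, 0], [-0.0109, -0.0425, 0]], "rot": [[0, 0, 0], [0, 0, 0], [0, 0, 0], [0, 0, 0], [0, 0, 0], [0, 0, 0], [0, 0, 0], [0, 0, 0], [0, 0, 0], [0, 0, 0]]}}

```text
time: 20.0
ee_pos: [0.6334, 0.0487, 0.2608]
eef_rot: [0.001, 1.0, 0.0, 0.001]
ft_force: [4.7, 3.6, 2.8]
width: 0.0234
grip_force: 20.0
```

```bash
python3 st.py
```

```text
20.0 [0.6334 0.0487 0.2608] [4.7136 3.5994 2.8276] 0.023434307718852097 1.5280560196260455
R 0.08535974712157766 th 30.067793006459123 Fr 2.275877132451135 Ft resist 5.476687868135809
```

Emit:
{"op": "arm_command", "data": {"xyz": [[-0.0023, -0.0038, 0], [-0.0048, -0.0075, 0], [-0.0076, -0.011, 0], [-0.0104, -0.0144, 0], [-0.0135, -0.0176, 0]], "rot": [[0, 0, 0], [0, 0, 0], [0, 0, 0], [0, 0, 0], [0, 0, 0]]}}

```text
time: 20.42
ee_pos: [0.62, 0.0312, 0.261]
eef_rot: [0.001, 1.0, 0.0, 0.001]
ft_force: [6.2, 4.0, 2.3]
width: 0.0234
grip_force: 20.0
```

```bash
python3 st.py
```

```text
20.4167 [0.62   0.0312 0.261 ] [6.1814 4.0333 2.2914] 0.023377926189796595 1.5477238069162214
R 0.08543165735190598 th 44.86748714697117 Fr 1.53568396173647 Ft resist 7.219349674809894
```

Emit:
{"op": "arm_command", "data": {"xyz": [[0, 0, 0]], "rot": [[0, 0, 0]]}}

```text
time: 20.5
ee_pos: [0.6196, 0.0307, 0.2609]
eef_rot: [0.001, 1.0, 0.0, 0.001]
ft_force: [4.9, 2.8, 3.1]
width: 0.0236
grip_force: 20.0
```

Emit:
{"op": "arm_command", "data": {"xyz": [[0, 0, 0]], "rot": [[0, 0, 0]]}}

```text
time: 20.58
ee_pos: [0.6198, 0.0309, 0.2609]
eef_rot: [0.001, 1.0, 0.0, 0.001]
ft_force: [4.2, 3.0, 3.3]
width: 0.023
grip_force: 20.0
```

```bash
python3 st.py; python3 - <<'E'
from h import *
im=r.camera("scene")[:,:,::-1];b=cv2.imread("pics/scene0.png")
f=lambda x:cv2.resize(x[235:300,300:380],(400,325),interpolation=cv2.INTER_CUBIC)
cv2.imwrite("pics/g.png",np.hstack([f(b),f(im)]))
E
```

```text
20.5833 [0.6198 0.0309 0.2609] [4.2106 3.0146 3.2629] 0.023038140590409824 1.5475169473555648
R 0.08546488326865641 th 45.151848145514165 Fr 0.8321853826022254 Ft resist 5.111249270748583
```

View pics/g.png

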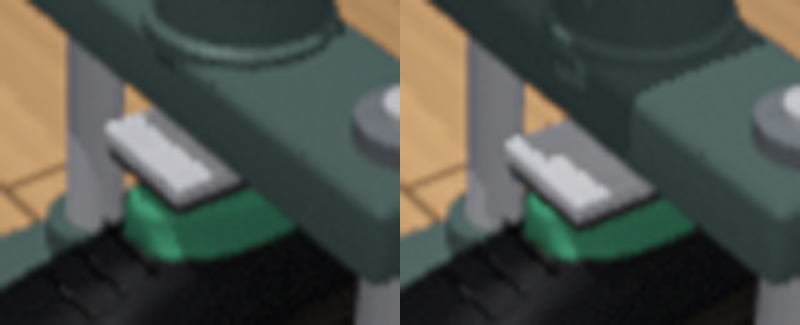

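The right-hand crop shows the pad now right at the last, against a clear gap in the start crop on the left. The effort has also risen from about 4.5 to 7 N while moving, so the pad is bearing. I'll go a little further and check the effort.

Emit:
{"op": "arm_command", "data": {"xyz": [[-0.0032, -0.0031, 0], [-0.0066, -0.0059, 0]], "rot": [[0, 0, 0], [0, 0, 0]]}}

```text
time: 20.8
ee_pos: [0.6138, 0.0255, 0.261]
eef_rot: [0.001, 1.0, 0.0, 0.001]
ft_force: [7.0, 4.1, 2.6]
width: 0.0235
grip_force: 20.0
```

Emit:
{"op": "arm_command", "data": {"xyz": [[0, 0, 0]], "rot": [[0, 0, 0]]}}

```text
time: 20.88
ee_pos: [0.6132, 0.025, 0.261]
eef_rot: [0.001, 1.0, 0.0, 0.001]
ft_force: [5.5, 3.3, 2.6]
width: 0.0233
grip_force: 20.0
```

Emit:
{"op": "arm_command", "data": {"xyz": [[0, 0, 0]], "rot": [[0, 0, 0]]}}

```text
time: 20.97
ee_pos: [0.6134, 0.0251, 0.261]
eef_rot: [0.001, 1.0, 0.0, 0.001]
ft_force: [5.6, 2.9, 3.2]
width: 0.0232
grip_force: 20.0
```

Emit:
{"op": "arm_command", "data": {"xyz": [[0, 0, 0]], "rot": [[0, 0, 0]]}}

```text
time: 21.05
ee_pos: [0.6134, 0.0251, 0.261]
eef_rot: [0.001, 1.0, 0.0, 0.001]
ft_force: [4.6, 2.4, 2.9]
width: 0.0233
grip_force: 20.0
```

```bash
python3 st.py
```

```text
21.05 [0.6134 0.0251 0.261 ] [4.5972 2.4092 2.9226] 0.02333347286743774 1.5527255522090093
R 0.08550074440091479 th 50.94708914325454 Fr 1.025498208755208 Ft resist 5.087922747886629
```

Effort while moving is now about 8 N against a free baseline of about 4.5. By those figures and the angle, the wind-up is about 0.7–0.8 rad, which is snug. I'll ease off within the play, let go and rise.

Emit:
{"op": "arm_command", "data": {"xyz": [[0.0008, 0.0007, 0], [0.0016, 0.0013, 0], [0.0016, 0.0013, 0]], "rot": [[0, 0, 0], [0, 0, 0], [0, 0, 0]]}}

```text
time: 21.3
ee_pos: [0.6146, 0.026, 0.2606]
eef_rot: [0.001, 1.0, -0.0, 0.0]
ft_force: [4.0, 0.1, 3.7]
width: 0.0231
grip_force: 20.0
```

Emit:
{"op": "arm_command", "data": {"xyz": [[0, 0, 0], [0, 0, 0], [0, 0, 0], [0, 0, 0], [0, 0, 0], [0, 0, 0.015], [0, 0, 0.04], [0, 0, 0.075], [0, 0, 0.11], [0, 0, 0.14], [-0.02, 0, 0.16], [-0.05, 0, 0.16], [-0.06, 0, 0.16], [-0.06, 0, 0.16], [-0.06, 0, 0.16]], "rot": [[0, 0, 0], [0, 0, 0], [0, 0, 0], [0, 0, 0], [0, 0, 0], [0, 0, 0], [0, 0, 0], [0, 0, 0], [0, 0, 0], [0, 0, 0], [0, 0, 0], [0, 0, 0], [0, 0, 0], [0, 0, 0], [0, 0, 0]], "grip": 0.6}}

```text
time: 22.55
ee_pos: [0.5545, 0.027, 0.4208]
eef_rot: [0.001, 1.0, 0.0, 0.0]
ft_force: [-0.2, -0.7, -1.1]
width: 0.0522
grip_force: 0.0
```

```bash
python3 - <<'E'
from h import *
np.set_printoptions(precision=4,suppress=True)
s=r.read_state();print(s["time"],s["ee_pos"],s["ft_force"])
im=snap("scene","s9.png")
for l in("crank_hub","crank_grip","crank"):
    for d in r.spot_point(l,"scene")[:5]:
        P=w("scene",d["at"])
        if P[1]>-.1: print(l,d["conf"],P)
a=cv2.imread("pics/s9.png")[140:300,260:460];cv2.imwrite("pics/s9c.png",cv2.resize(a,(750,600),interpolation=cv2.INTER_CUBIC))
E
```

```text
22.55 [0.5545 0.027  0.4208] [-0.1924 -0.6919 -1.0678]
crank_hub 0.76 [0.5609 0.0889 0.2663]
crank_grip 0.78 [0.6102 0.0287 0.2739]
crank 0.58 [0.5562 0.0919 0.1931]
```

View pics/s9c.png

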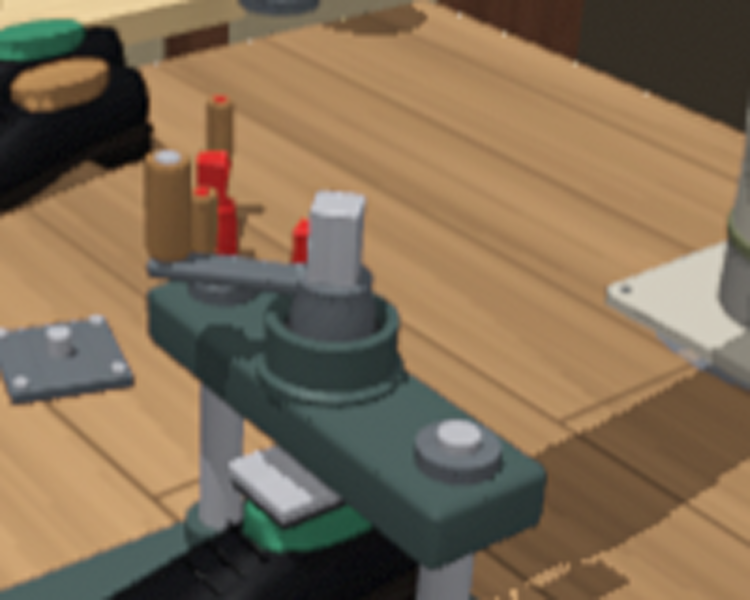

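The crank sits low in the collar with its lower end at about z 0.193 (home is 0.194). The pad is on the last and the gripper is clear, so I'm handing in.

```bash
python3 -c "
from bench import r
print(r.close_job())"
```

```text
the job is handed in; nothing more can be done
None
```

The crank is fully home on the press screw and let go, the pad bears on the last, and the job is handed in; wind-up is about 0.7–0.8 rad, estimated from noisy force readings, not measured directly.

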